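# Shift a test-stand drive into gear and lock it

### The arm

A 7-joint arm with a two-finger parallel gripper is mounted at the origin on the work surface. World frame = base frame: x ahead of the robot, y to its left, z up, the work surface at z = 0. Lengths are in m, angles in rad, forces in N, time in s.
With the tool pointing down it reaches from about 0.35 to 0.9 m from the base axis. Payload 8.1 kg.
Tool frame: the origin (TCP) lies at the very end of the fingers, on their centre line; the grasp point (between the pads) lies 19 mm behind it (robot.grip_point_offset is the distance from the TCP to the grasp point, in m); y points along the fingers, x is the direction in which the jaws open and shut, and the axes are right-handed (so a half turn about y gives the same grasp; the last joint's range is limited). The gripper opens to 85 mm and grips with 20 to 120 N. Pads are 22 mm wide; open, the fingers measure 114 mm over their backs; the gripper's body (76 mm by 85 mm) begins 54 mm behind the grasp point. The pads swing forward as they close: fully open they stand 13 mm farther back than shut.
Start: joints at [-1.25, 0.434, 0.025, 1.573, -0.012, 1.134, -0.075], TCP at [0.257, 0.57, 0.231] pointing down, gripper open.
Joint ranges: [-2.62, 2.62], [-0.44, 2.09], [-1.27, 1.32], [0.08, 2.57], [-1.32, 4.46], [0.12, 2], [-2.74, 2.74]. Speed limits (rad/s): [2.22, 2.22, 3.01, 3.01, 3.14, 3.14, 3.14].

### API

Orientations are given as a unit quaternion [x, y, z, w].
In Python, from cell import sensors, vision, robot gives the robot as it stands.
- The arm moves only by the tool arm_command, never from a script. Its argument "steps" is a list of rows, each a list of 3 entries, a list of its own where there are three numbers: the finger opening in m, from 0 to 0.0854, then the shift along the tool's x, y, z in m, then the turn, a rotation vector about the tool's x, y, z in degrees. A call has 1 to 20 rows; each row shifts and turns the commanded pose from where the row before left it, along the tool's axes as they then stand; what a row does not reach is not made up. A row lasts 1/10 s, in which the tool goes at most 50 mm and 8.59 degrees, less where a joint would pass 70% of its speed; a pose out of reach is approached as far as the arm can. A call is refused whole if a number of a shift passes 0.05 or a number of a turn 8.59, either way. A call with a gripper value outside its range is refused whole. The fingers move at their own pace and stop on an object; "squeeze" is the grip in N (left out, the last holds). Time passes only in rows, so rows that do not move let the fingers close. It gives the time, the measured TCP pose, the force and the opening at its end, in the units of the state.
- sensors.state(): the state, without advancing time (a new reading comes with each control period).
- vision.capture(name): name is "side" or "top" or "wrist"; returns the picture (400x640x3 uint8, red, green, blue); there is no depth.
- vision.get_calibration(name): a dict with "fx", "fy", "cx", "cy" (pixels), "position" and "orientation" of the camera in the world; the wrist camera has in their place "T_tool_cam" (4x4, takes a point from camera to tool coordinates, whose origin is the TCP and whose axes are the tool frame's). Camera axes: x right, y down, z forward; pixel columns grow to the right and rows downward; lengths in m; the calibration is good to about 2 mm. A picture is of the moment at which its call begins: read the wrist's pose just before it. get_calibration takes no time and is no camera call.
- robot.finish_job(): hands the job in, once; it reports no verdict.
Trained networks look in the newest picture that a camera, given by its name, has taken for a name from the list of things; names that differ only in an ending like _2 or _b are one class to them, and where a whole thing is asked for, a point or a joint stands for the part that bears it (a point fixed in the world has none). Each returns a list of dicts, best first, with "confidence" (0 to 1); they miss things now and then, are a little off and sometimes report something else, mostly with a low value. They report only what shows in the picture. A call takes as long as a camera call.
- vision.find_in(camera, label): "location" ([x, y, z] in m, in world coordinates, good to about 4 mm: the middle of the surface that is visible of it).
- vision.regions_of(camera, label): "mask" (400x640 bool, what is visible of it).
The state is a dict: "time": time; "joints": joint angles; "joint_velocities": joint speeds; "joint_efforts": joint torques, N m; "tcp_pos": TCP position; "tcp_rot": TCP orientation; "ft_force": force on the tool from outside, world axes, zero at the start; "ft_torque": the same for the moment, N m; "gripper_width": opening from 0.0 (shut) to 1.0 (fully open).
Only numpy, scipy, OpenCV 4.12 (cv2) and the standard library are available. Lean on these libraries where they do the work, as an engineer would, in place of code of your own. Each camera call takes 0.05 s, during which the arm holds its last target.

### The job

Put the bench drive unit into gear: ease its gear-change knob down, rocking it and the spindle it turns back and forth until the teeth mesh and the knob sits fully home, without ever forcing tooth against tooth. Then swing the keeper arm fully over the knob's drum to lock it down, let go, and leave everything else on the bench alone.

Things in the scene. Friction and masses are not known exactly. Their poses are not given: they have to be found in the camera images.
- drive_unit: The drive unit: fixed white gearbox 200 (x) x 260 (y) x 100 mm tall with a black band, grey motor on its own +x side; fixed, but at a different place and yaw each time. Origin at the centre of its underside. Its flat top (deck) is 100 mm above the bench. The vertical spindle axis is 50 mm from its centre towards its own +y, the keeper pivot 50 mm towards its own -y.
- knob_grip (a point): Centre of the steel grip bar on top of the gear-change knob, on the spindle axis, moving with the knob. The bar is 44 mm long (the point's x axis), 14 mm thick (y), 30 mm tall (z, up). It stands on the knob's aluminium drum, 80 mm diameter, 24 mm tall, whose top is 15 mm below this point. A shroud 12 mm tall, 94 mm outside diameter, stands on the deck below the drum.
- gear_knob (a joint): How far the knob has slid down the spindle, in m: 0 fully up, 0.018 fully home on a hard stop (drum top then 126 mm above the bench). Starts between 0 and 0.003 and stays where it is left; sliding takes 2.5 N of friction less its 1.2 N weight. At about 0.008 its 4 dog teeth (90 degrees apart) meet the tips of a hidden ring of 8 teeth.
- spindle (a joint): Turn of spindle and knob, rad, counter-clockwise from above, 0 with the grip bar along the unit's x axis; starts within 0.2 of 0, range -3 to 3. Turns easily out of mesh, stiffly (0.3 N m) in mesh as the drive turns too. The hidden ring (pitch 45 degrees) stands at an unknown angle; teeth pass only within about 3 degrees of facing a gap, so turning through 45 degrees always finds one.
- ring_float (a joint): How far the hidden tooth ring has been pushed down on its overload spring by tooth pressing on tooth, in m: 0 at rest (4 N preload, then 2 N more per mm); more than 0.006 (about 16 N) counts as forcing the teeth. Returns to 0 when the teeth mesh.
- keeper_pivot (a point): The pivot of the keeper arm on the drive unit, at mid-thickness of the arm, 131 mm above the bench, 100 mm from the spindle axis; its axis is vertical. Its frame is that of the unit.
- keeper_handle (a point): Centre of the upright round handle pin on the keeper arm, 14 mm diameter and 36 mm tall, 45 mm from the pivot, its top 170 mm above the bench. The arm is a flat steel bar 18 mm wide and 6 mm thick, reaching 72 mm from the pivot, its underside 128 mm above the bench.
- keeper (a joint): Swing of the keeper arm about its pivot, rad, clockwise from above: at 0 it points along the unit's own -x, at its stop 1.571 it points at the spindle axis and its end lies over the rim of the drum. Starts open between 0 and 0.4; light friction (about 2 N at the pin). It is blocked by the drum's side unless the knob is home.
- weight: Bystander: brass cylinder 36 mm diameter, 32 mm tall, standing on the unit's deck; origin under its base.
- screwdriver: Bystander: screwdriver lying on the bench on the robot's side of the unit.
- jar: Bystander: jar 66 mm diameter, 85 mm tall, beside the unit; origin under its base.
- cup: Bystander: steel cup 68 mm diameter, 70 mm tall, on the unit's other side; origin under its base.
- brush: Bystander: brush lying on the bench.
- collar: Bystander: steel collar 56 mm diameter, 22 mm tall, lying on the bench.
- pellet_can: Bystander: can 56 mm diameter, 110 mm tall; origin under its base.

How it is judged:
On the way, in this order (a step that is already met when the one before it is completed fails the run):
1. The teeth are meshed and the knob is fully home (value of joint gear_knob above 0.0165 m and value of joint ring_float below 0.002 m), for 0.2 s.
2. The keeper arm is swung over the drum (value of joint keeper above 1.35 rad), for 0.2 s.
At the end, for the whole second after the job is handed in: The knob is home (slid down more than 16.5 of 18 mm) with its teeth in mesh (ring float under 2 mm), the keeper arm is swung over the drum (more than 1.35 of 1.571 rad) and at rest, and the robot has let go (all of step 1 and value of joint keeper above 1.35 rad and velocity of joint keeper between -0.05 and 0.05 rad/s); the robot touches nothing.
It fails at once if The teeth are forced: the tooth ring is pushed down more than 6 mm on its overload spring (value of joint ring_float above 0.006 m).
It fails at once if Another thing on the bench is shifted by more than 20 mm (distance of any of weight, screwdriver, jar, cup, brush, collar, pellet_can from where it was at the start of the episode above 0.02 m).
It also fails if it takes over 72 s, if anything falls off the work surface, if the arm or the gripper's body presses on something with over 40 N, if the wrist force passes 120 N, or if a joint passes its speed limit or range.

## Working session

There is one attempt and no reset: what is moved stays moved. The work goes in short steps, Python scripts to look and compute and a tool call to move; the robot and the scene stay as the last step left them, time stands still between calls to the robot, and variables do not carry over. Pictures are saved under pics/ and viewed, and the job is handed in when it is done.

Besides the shell and the picture viewer there is one more tool, called after "Request:" as name([rows], argument=value, ...), one row to a line, values as JSON. arm_command: Moves the arm, as the interface text tells. Its arguments: {"type":"object","properties":{"steps":{"type":"array"},"squeeze":{"type":"number"}},"required":["steps"]}

```bash
ls; mkdir -p pics; cat > h.py <<'E'
import numpy as np, cv2
from scipy.spatial.transform import Rotation as R
from cell import sensors, vision, robot
def snap(n,f):
    im=vision.capture(n); cv2.imwrite('pics/'+f,im[:,:,::-1]); return im
def cam(n,st=None):
    c=vision.get_calibration(n)
    if 'position' in c:
        o=c['orientation']
        o=np.array(o); Rm=R.from_quat(o).as_matrix() if o.size==4 else o
        return c,np.array(c['position']),Rm
    st=st or sensors.state()
    T=np.eye(4);T[:3,:3]=R.from_quat(st['tcp_rot']).as_matrix();T[:3,3]=st['tcp_pos']
    M=T@np.array(c['T_tool_cam']); return c,M[:3,3],M[:3,:3]
def ray(n,uv,st=None):
    c,p,Rm=cam(n,st); d=Rm@np.array([(uv[0]-c['cx'])/c['fx'],(uv[1]-c['cy'])/c['fy'],1]); return p,d/np.linalg.norm(d)
def onz(n,uv,z,st=None):
    p,d=ray(n,uv,st); return p+d*(z-p[2])/d[2]
def proj(n,X,st=None):
    c,p,Rm=cam(n,st); q=Rm.T@(np.array(X)-p); return np.array([c['fx']*q[0]/q[2]+c['cx'],c['fy']*q[1]/q[2]+c['cy']])
def tri(rays):
    A=np.zeros((3,3));b=np.zeros(3)
    for p,d in rays:
        P=np.eye(3)-np.outer(d,d);A+=P;b+=P@p
    return np.linalg.solve(A,b)
E
python3 - <<'E'
from h import *
np.set_printoptions(precision=4,suppress=True)
print(sensors.state())
for n in ['top','side']:
    snap(n,n+'0.png'); print(n,vision.get_calibration(n))
    for l in ['drive_unit','knob_grip','keeper_handle','keeper_pivot','weight','jar','cup','pellet_can','collar']:
        r=vision.find_in(n,l); print(l,[(np.round(x['location'],3),round(x['confidence'],2)) for x in r[:2]])
snap('wrist','w0.png');print(vision.get_calibration('wrist'))
E
```

```text
pics
{'time': 0.0, 'joints': array([-1.2496,  0.4352,  0.025 ,  1.5741, -0.0116,  1.134 , -0.0751]), 'joint_velocities': array([-0.0004, -0.0002, -0.0024, -0.0001,  0.    ,  0.001 ,  0.0014]), 'joint_efforts': array([ -0.0004, -67.0455,   1.0251, -31.6221,   0.0157,   0.0124,
        -0.    ]), 'tcp_pos': array([0.2569, 0.5692, 0.2305]), 'tcp_rot': array([ 0.5943,  0.3832, -0.3841, -0.5936]), 'ft_force': array([-0.3717, -0.4745, -0.1021]), 'ft_torque': array([-0.0444, -0.0025,  0.0521]), 'gripper_width': 1.0009424138788603}
top {'fx': 445.5366066628821, 'fy': 445.5366066628821, 'cx': 327.73515680629134, 'cy': 202.2089216237165, 'position': array([ 0.2094, -0.0059,  1.6572]), 'orientation': array([-0.6893,  0.7174, -0.0721,  0.0703])}
drive_unit [(array([ 0.538, -0.035,  0.098]), 0.88)]
knob_grip [(array([ 0.508, -0.013,  0.146]), 0.75)]
keeper_handle [(array([ 0.524, -0.111,  0.136]), 0.56)]
keeper_pivot [(array([ 0.536, -0.031,  0.099]), 0.93), (array([ 0.522, -0.111,  0.136]), 0.47)]
weight []
jar [(array([0.404, 0.183, 0.083]), 0.83)]
cup [(array([ 0.659, -0.24 ,  0.032]), 0.5)]
p
[... 451 characters left out ...]
, -0.113,  0.132]), 0.61)]
keeper_pivot [(array([ 0.499, -0.101,  0.099]), 0.75)]
weight [(array([ 0.622, -0.136,  0.127]), 0.76)]
jar [(array([0.405, 0.161, 0.058]), 0.66)]
cup [(array([ 0.642, -0.251,  0.047]), 0.74)]
pellet_can [(array([ 0.388, -0.351,  0.075]), 0.75), (array([ 0.387, -0.156,  0.02 ]), 0.48)]
collar [(array([ 0.353, -0.448,  0.02 ]), 0.78), (array([ 0.386, -0.156,  0.022]), 0.32)]
{'fx': 337.7831465321107, 'fy': 337.7831465321107, 'cx': 321.1782445647734, 'cy': 201.2163302987773, 'T_tool_cam': array([[ 1.    ,  0.0002, -0.0003,  0.0009],
       [ 0.0003, -0.2831,  0.9591, -0.1423],
       [ 0.0001, -0.9591, -0.2831,  0.0719],
       [ 0.    ,  0.    ,  0.    ,  1.    ]])}
```

View pics/top0.png

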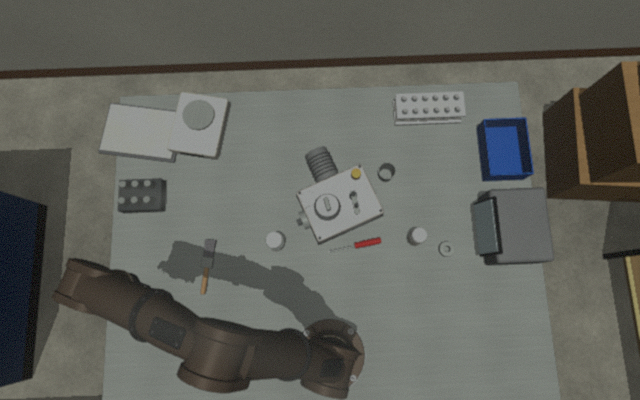

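View pics/side0.png

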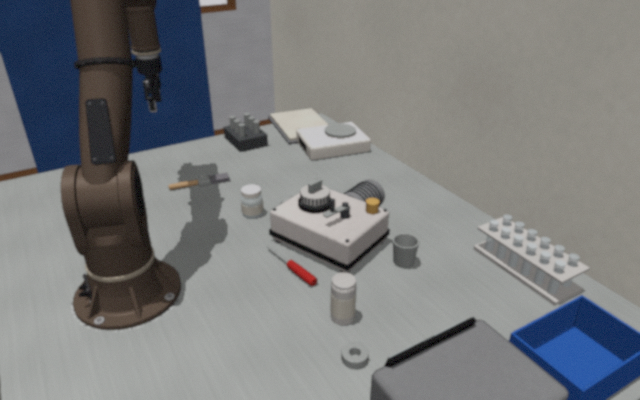

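```bash
python3 - <<'E'
import cv2,numpy as np
a=cv2.imread('pics/top0.png')[140:250,280:400];b=cv2.imread('pics/side0.png')[165:275,260:410]
cv2.imwrite('pics/c0.png',cv2.resize(a,None,fx=5,fy=5,interpolation=2));cv2.imwrite('pics/c1.png',cv2.resize(b,None,fx=5,fy=5,interpolation=2))
from h import *
np.set_printoptions(precision=4,suppress=True)
for n in ['top','side']:
    for l in ['drive_unit','knob_grip','keeper_handle']:
        vision.capture(n)
        r=vision.regions_of(n,l)
        for x in r[:1]:
            m=x['mask'];ys,xs=np.nonzero(m);print(n,l,round(x['confidence'],2),xs.mean(),ys.mean(),m.sum(),cv2.minAreaRect(np.c_[xs,ys].astype(np.float32)))
    if n=='top': pass
E
```

```text
top drive_unit 0.77 334.94257788637753 198.89757686825493 4911 ((328.1810302734375, 191.5052490234375), (89.04884338378906, 83.0885009765625), 65.0952377319336)
top knob_grip 0.91 326.99360341151385 205.7867803837953 469 ((327.10003662109375, 205.80001831054688), (23.25510597229004, 23.702320098876953), 26.56505012512207)
top keeper_handle 0.52 354.1504424778761 201.20353982300884 113 ((354.4411926269531, 201.7647247314453), (22.55581283569336, 5.335783958435059), 75.96376037597656)
side drive_unit 0.98 332.04638703776294 222.74781131582387 7653 ((333.93157958984375, 219.48231506347656), (98.37185668945312, 116.1399917602539), 48.179832458496094)
side knob_grip 0.66 314.74030354131537 193.84822934232716 593 ((314.5, 192.5), (25.0, 29.0), 90.0)
side keeper_handle 0.68 335.0490566037736 207.76603773584907 265 ((333.79998779296875, 205.1000213623047), (16.994117736816406, 29.06888771057129), 63.43495178222656)
```

View pics/c0.png

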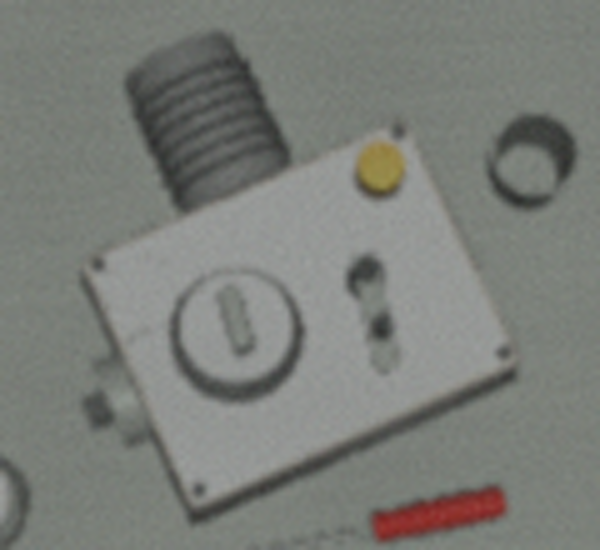

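View pics/c1.png

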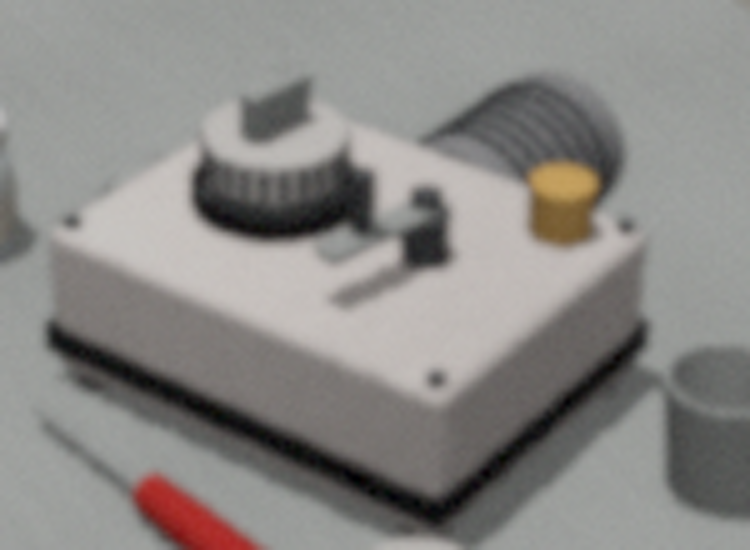

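```bash
python3 - <<'E'
from h import *
np.set_printoptions(precision=4,suppress=True)
t=lambda u,v:(u/5+280-.4,v/5+140-.4); s=lambda u,v:(u/5+260-.4,v/5+165-.4)
C=[onz('top',t(*p),0.1) for p in [(83,268),(408,122),(517,365),(192,515)]]
for c in C:print(c)
c=np.mean(C,0);ey=(C[0]-C[1]+C[3]-C[2]);yaw=np.arctan2(ey[1],ey[0])-np.pi/2
print('centre',c,'yaw',np.degrees(yaw), np.linalg.norm(C[0]-C[1]),np.linalg.norm(C[1]-C[2]))
Ss=[onz('side',s(*p),0.1) for p in [(55,240),(645,240),(440,405)]]
print(Ss)
Rz=R.from_euler('z',yaw).as_matrix()
print('spindle',c+Rz@[0,.05,0],'pivot',c+Rz@[0,-.05,0])
print('bar tri',tri([ray('top',t(238,320)),ray('side',s(277,108))]))
a,b=onz('top',t(230,287),.16),onz('top',t(247,353),.16);print('bar',a,b,np.linalg.norm(a-b),np.degrees(np.arctan2(*(a-b)[1::-1])))
print('pin',tri([ray('top',t(380,325)),ray('side',s(361,188))]), onz('top',t(380,325),.17))
print('drum', onz('top',t(236,333),.14))
print('piv', onz('top',t(366,273),.14))
E
```

```text
[0.5652 0.0955 0.1   ]
[ 0.6644 -0.1431  0.1   ]
[ 0.4823 -0.2106  0.1   ]
[0.3849 0.0237 0.1   ]
centre [ 0.5242 -0.0586  0.1   ] yaw 22.57427306579627 0.25839987183565816 0.19420392278697615
[array([0.3893, 0.0092, 0.1   ]), array([ 0.6611, -0.1494,  0.1   ]), array([ 0.4846, -0.2197,  0.1   ])]
spindle [ 0.505  -0.0124  0.1   ] pivot [ 0.5434 -0.1048  0.1   ]
bar tri [ 0.512  -0.014   0.1571]
bar [ 0.5341 -0.0091  0.16  ] [ 0.4875 -0.0189  0.16  ] 0.04760937147907709 11.903809957635769
pin [ 0.5044 -0.1112  0.1596] [ 0.5014 -0.11    0.17  ]
drum [ 0.5056 -0.012   0.14  ]
piv [ 0.5446 -0.1043  0.14  ]
```

```bash
cat >> h.py <<'E'
def goal(pos,xdeg,st=None):
    """shift in current tool axes to reach pos, and turn about tool y (deg) to put tool x at world angle xdeg (mod 180); tool down"""
    st=st or sensors.state(); Rm=R.from_quat(st['tcp_rot']).as_matrix()
    d=Rm.T@(np.array(pos)-st['tcp_pos'])
    out=[]
    for a in (xdeg,xdeg+180):
        x=np.array([np.cos(np.radians(a)),np.sin(np.radians(a)),0]);y=np.array([0,0,-1.]);G=np.c_[x,y,np.cross(x,y)]
        out.append(np.degrees(R.from_matrix(Rm.T@G).as_rotvec()))
    return d,out,Rm
E
python3 - <<'E'
from h import *
np.set_printoptions(precision=4,suppress=True)
print(goal([0.505,-0.0124,0.24],102))
E
```

```text
(array([-0.4286, -0.0087, -0.4654]), [array([  0.0011, -36.2917,  -0.0015]), array([  0.0019, 143.7083,   0.0014])], array([[ 0.4114,  0.    , -0.9115],
       [ 0.9115, -0.    ,  0.4114],
       [-0.    , -1.    , -0.    ]]))
```

Request:
arm_command([
  [0.05,[-0.0214,-0.0005,-0.0233],[0,0,0]],
  [0.05,[-0.0214,-0.0005,-0.0233],[0,0,0]],
  [0.05,[-0.0214,-0.0005,-0.0233],[0,0,0]],
  [0.05,[-0.0214,-0.0005,-0.0233],[0,0,0]],
  [0.05,[-0.0214,-0.0005,-0.0233],[0,0,0]],
  [0.05,[-0.0214,-0.0005,-0.0233],[0,0,0]],
  [0.05,[-0.0214,-0.0005,-0.0233],[0,0,0]],
  [0.05,[-0.0214,-0.0005,-0.0233],[0,0,0]],
  [0.05,[-0.0214,-0.0005,-0.0233],[0,0,0]],
  [0.05,[-0.0214,-0.0005,-0.0233],[0,0,0]],
  [0.05,[-0.0214,-0.0005,-0.0233],[0,0,0]],
  [0.05,[-0.0214,-0.0005,-0.0233],[0,0,0]],
  [0.05,[-0.0214,-0.0005,-0.0233],[0,0,0]],
  [0.05,[-0.0214,-0.0005,-0.0233],[0,0,0]],
  [0.05,[-0.0214,-0.0005,-0.0233],[0,0,0]],
  [0.05,[-0.0214,-0.0005,-0.0233],[0,0,0]],
  [0.05,[-0.0214,-0.0005,-0.0233],[0,0,0]],
  [0.05,[-0.0214,-0.0005,-0.0233],[0,0,0]],
  [0.05,[-0.0214,-0.0005,-0.0233],[0,0,0]],
  [0.05,[-0.0214,-0.0005,-0.0233],[0,0,0]],
])

```text
time: 3.65
tcp_pos: [0.5062, -0.0133, 0.2416]
tcp_rot: [0.594, 0.384, -0.383, -0.594]
ft_force: [0.5, 0.6, 0.4]
gripper_width: 0.589
```

Request:
arm_command([
  [0.05,[0,0,0],[0,-7.2,0]],
  [0.05,[0,0,0],[0,-7.2,0]],
  [0.05,[0,0,0],[0,-7.2,0]],
  [0.05,[0,0,0],[0,-7.2,0]],
  [0.05,[0,0,0],[0,-7.4,0]],
  [0.05,[0,0,0],[0,0,0]],
  [0.05,[0,0,0],[0,0,0]],
])

```text
time: 4.35
tcp_pos: [0.5058, -0.0121, 0.2414]
tcp_rot: [0.447, 0.548, -0.548, -0.446]
ft_force: [0.0, 0.2, 0.1]
gripper_width: 0.59
```

```bash
python3 - <<'E'
from h import *
np.set_printoptions(precision=4,suppress=True)
st=sensors.state();print(st)
im=snap('wrist','w1.png')
for l in ['knob_grip','keeper_handle']:
    r=vision.find_in('wrist',l); print(l,[(np.round(x['location'],3),round(x['confidence'],2)) for x in r[:2]])
for n,X in [('sp',[.505,-.0124,.16]),('pin',[.5025,-.11,.17])]:print(n,proj('wrist',X,st))
snap('top','top1.png')
E
```

```text
{'time': 4.35, 'joints': array([-0.2909,  0.2293,  0.2563,  1.8599, -0.0662,  1.0604,  1.7661]), 'joint_velocities': array([-0.0062,  0.0003,  0.0053,  0.0016,  0.0005, -0.0006, -0.0028]), 'joint_efforts': array([  0.1705, -48.0371,   2.1335, -30.4361,   0.0263,   0.0009,
         0.3835]), 'tcp_pos': array([ 0.5058, -0.0121,  0.2414]), 'tcp_rot': array([ 0.4465,  0.5484, -0.5482, -0.4465]), 'ft_force': array([0.0302, 0.1826, 0.1277]), 'ft_torque': array([-0.0521,  0.0411, -0.0418]), 'gripper_width': 0.5903299112192337}
knob_grip [(array([ 0.504, -0.013,  0.143]), 0.8)]
keeper_handle [(array([ 0.512, -0.111,  0.137]), 0.81)]
sp [320.095  207.4951]
pin [173.1556 179.3892]
```

View pics/w1.png

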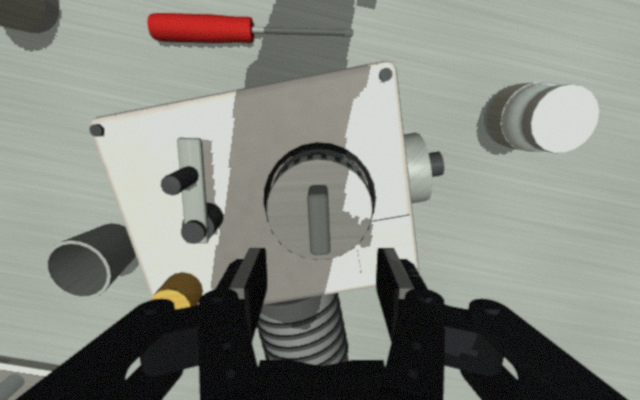

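```bash
python3 - <<'E'
from h import *
np.set_printoptions(precision=4,suppress=True)
im=cv2.imread('pics/w1.png')[170:270,250:390]
cv2.imwrite('pics/c2.png',cv2.resize(im,None,fx=5,fy=5,interpolation=2))
for sgn in (.176,.174,.172):
    a,b=onz('wrist',(317.5,191),sgn),onz('wrist',(318.5,253),sgn);print(sgn,a,b,(a+b)/2,np.linalg.norm(a-b),np.degrees(np.arctan2(*(b-a)[1::-1])))
print(cam('wrist')[1])
for p in [[.504,-.1107,.170],[.544,-.1046,.14]]: print(proj('wrist',p))
print(tri([ray('wrist',(167,183)),ray('top',(380/5+279.6,325/5+139.6))]))
E
```

```text
0.176 [ 0.4896 -0.0171  0.176 ] [ 0.5316 -0.0078  0.176 ] [ 0.5106 -0.0125  0.176 ] 0.04301229289122966 12.537196953696121
0.174 [ 0.4901 -0.017   0.174 ] [ 0.5325 -0.0076  0.174 ] [ 0.5113 -0.0123  0.174 ] 0.04342657169292032 12.537196953696123
0.172 [ 0.4906 -0.0169  0.172 ] [ 0.5334 -0.0074  0.172 ] [ 0.512  -0.0122  0.172 ] 0.04384085049461105 12.537196953696116
[ 0.4358 -0.0259  0.3836]
[171.6981 181.0815]
[192.0047 223.6528]
[ 0.5002 -0.1086  0.1831]
```

View pics/c2.png

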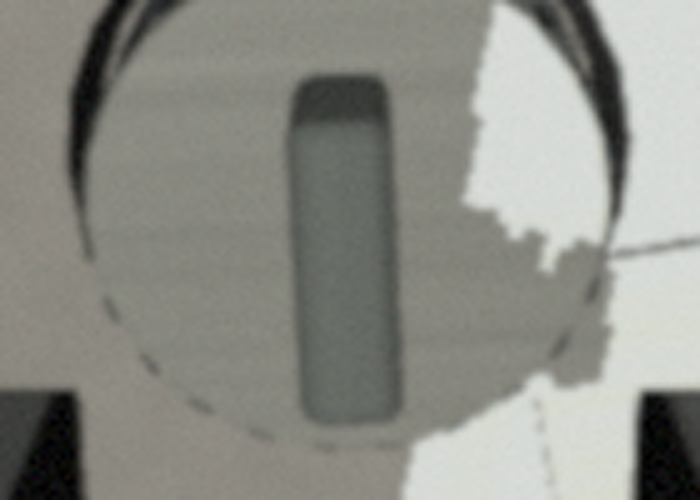

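```bash
python3 - <<'E'
from h import *
np.set_printoptions(precision=4,suppress=True)
for sgn in (.176,.174,.172,.17):
    a,b=onz('wrist',(317.9,193.7),sgn),onz('wrist',(320.2,254.),sgn);print(sgn,a,b,(a+b)/2,np.linalg.norm(a-b),np.degrees(np.arctan2(*(b-a)[1::-1])))
# drum: circle fit
print(onz('wrist',(250+350/5,170+250/5),.142))
for n in (0,90,180,270): 
  print(n,proj('wrist',[.506+.04*np.cos(np.radians(n)),-.0124+.04*np.sin(np.radians(n)),.143]))
print(goal([.507,-.0124,.15],102.5))
E
```

```text
0.176 [ 0.4913 -0.0165  0.176 ] [ 0.5321 -0.0065  0.176 ] [ 0.5117 -0.0115  0.176 ] 0.041990230421647304 13.771286026503235
0.174 [ 0.4918 -0.0164  0.174 ] [ 0.533  -0.0063  0.174 ] [ 0.5124 -0.0114  0.174 ] 0.0423946650884015 13.771286026503214
0.172 [ 0.4923 -0.0163  0.172 ] [ 0.5339 -0.0061  0.172 ] [ 0.5131 -0.0112  0.172 ] 0.04279909975515559 13.771286026503228
0.17 [ 0.4929 -0.0162  0.17  ] [ 0.5348 -0.006   0.17  ] [ 0.5139 -0.0111  0.17  ] 0.043203534421909676 13.771286026503237
[ 0.5203 -0.0092  0.142 ]
0 [309.2419 250.2608]
90 [371.9503 212.3755]
180 [331.2051 149.0745]
270 [266.5589 191.231 ]
(array([-0.0006,  0.0913, -0.0011]), [array([ 0.0031, -0.6867,  0.0012]), array([ -0.0019, 179.3133,   0.0049])], array([[-0.2047,  0.    , -0.9788],
       [ 0.9788,  0.    , -0.2047],
       [ 0.    , -1.    , -0.0001]]))
```

Request:
arm_command([
  [0.05,[0,0.02,-0.003],[0,-1,0]],
  [0.05,[0,0.02,0],[0,0,0]],
  [0.05,[0,0.02,0],[0,0,0]],
  [0.05,[0,0.014,0],[0,0,0]],
  [0.05,[0,0.01,0],[0,0,0]],
  [0.05,[0,0.005,0],[0,0,0]],
  [0.05,[0,0.005,0],[0,0,0]],
  [0.05,[0,0,0],[0,0,0]],
  [0.05,[0,0,0],[0,0,0]],
])

```text
time: 5.45
tcp_pos: [0.509, -0.0115, 0.1477]
tcp_rot: [0.441, 0.553, -0.553, -0.441]
ft_force: [-0.2, 0.0, -0.0]
gripper_width: 0.587
```

```bash
python3 - <<'E'
from h import *
np.set_printoptions(precision=4,suppress=True)
st=sensors.state();print(st['tcp_pos'],st['ft_force'],st['ft_torque'])
snap('wrist','w2.png');snap('side','s2.png')
im=cv2.imread('pics/s2.png')[120:275,240:410]
cv2.imwrite('pics/c3.png',cv2.resize(im,None,fx=4,fy=3.8,interpolation=2))
E
```

```text
[ 0.509  -0.0115  0.1477] [-0.1997  0.046  -0.0111] [ 0.0478 -0.0128 -0.037 ]
```

View pics/w2.png

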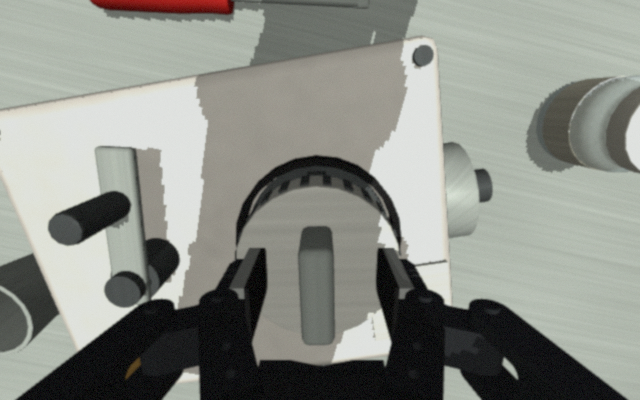

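View pics/c3.png

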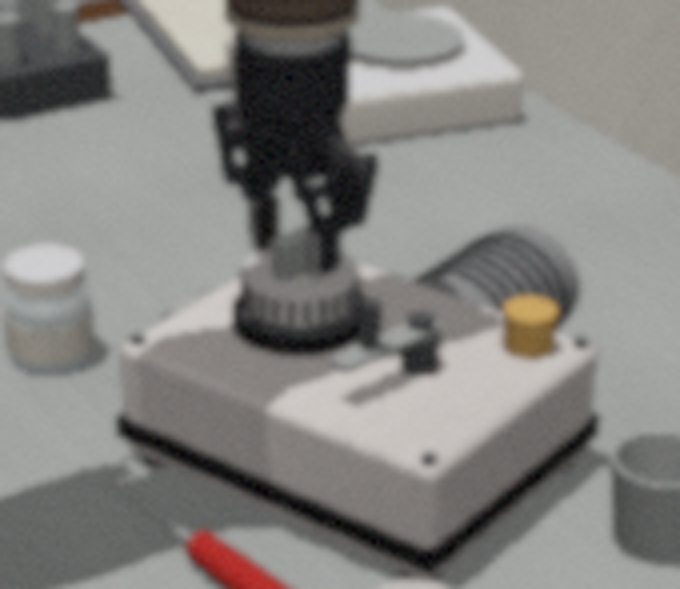

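```bash
python3 - <<'E'
from h import *
np.set_printoptions(precision=4,suppress=True)
for z in (.175,.172,.169):
    a,b=onz('wrist',(316.3,250),z),onz('wrist',(319,344),z);print(z,(a+b)/2,np.linalg.norm(a-b),np.degrees(np.arctan2(*(b-a)[1::-1])))
print(goal([.5,0,.15],103)[1])
for a in (0,1):
  z=.143-.001*a
  print([proj('wrist',[.509+.04*np.cos(np.radians(n)),-.0124+.04*np.sin(np.radians(n)),z]) for n in (102.7,192.7,282.7)])
E
```

```text
0.175 [ 0.5114 -0.0116  0.175 ] 0.04159598502024749 14.190418504684747
0.172 [ 0.5132 -0.0112  0.172 ] 0.04268035090977384 14.19041850468477
0.169 [ 0.5151 -0.0108  0.169 ] 0.04376471679930024 14.19041850468477
[array([ 0.0527, -0.0914, -0.0027]), array([  0.0043, 179.9086,   0.0828])]
[array([401.6246, 257.2115]), array([317.9351, 174.6996]), array([234.0442, 256.6119])]
[array([401.1499, 256.2898]), array([317.9566, 174.2329]), array([234.5601, 255.6934])]
```

Request:
arm_command([
  [0.05,[0,0.0005,-0.0015],[0,-1,0]],
  [0.0,[0,0,0],[0,0,0]],
  [0.0,[0,0,0],[0,0,0]],
  [0.0,[0,0,0],[0,0,0]],
  [0.0,[0,0,0],[0,0,0]],
  [0.0,[0,0,0],[0,0,0]],
  [0.0,[0,0,0],[0,0,0]],
  [0.0,[0,0,0],[0,0,0]],
  [0.0,[0,0,0],[0,0,0]],
], squeeze=40)

```text
time: 6.45
tcp_pos: [0.5105, -0.0124, 0.1469]
tcp_rot: [-0.437, -0.556, 0.557, 0.436]
ft_force: [0.4, -4.0, -0.3]
gripper_width: 0.151
```

```bash
python3 - <<'E'
from h import *
np.set_printoptions(precision=4,suppress=True)
st=sensors.state();print(st['tcp_pos'],st['ft_force'],st['ft_torque'],st['gripper_width'])
snap('wrist','w3.png')
E
```

```text
[ 0.5105 -0.0124  0.1469] [ 0.3839 -3.9923 -0.2551] [-1.0362 -0.2284  0.0081] 0.15080010426774498
```

View pics/w3.png

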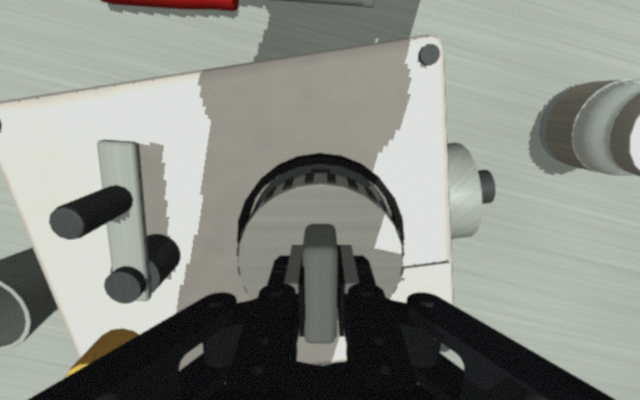

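Request:
arm_command([
  [0.0,[-0.001,0.001,0],[0,0,0]],
  [0.0,[0,0.001,0],[0,0,0]],
  [0.0,[0,0.001,0],[0,0,0]],
  [0.0,[0,0,0],[0,0,0]],
])

```text
time: 6.9
tcp_pos: [0.5105, -0.0125, 0.1437]
tcp_rot: [-0.436, -0.557, 0.557, 0.436]
ft_force: [1.4, -4.7, -1.0]
gripper_width: 0.158
```

Request:
arm_command([
  [0.0,[-0.002,0.001,0],[0,0,0]],
  [0.0,[0,0.001,0],[0,0,0]],
  [0.0,[0,0,0],[0,0,0]],
  [0.0,[0,0,0],[0,0,0]],
])

```text
time: 7.3
tcp_pos: [0.5106, -0.013, 0.1415]
tcp_rot: [0.435, 0.557, -0.557, -0.436]
ft_force: [-0.6, 4.1, -1.6]
gripper_width: 0.153
```

```bash
python3 - <<'E'
from h import *
np.set_printoptions(precision=4,suppress=True)
st=sensors.state();print(st['tcp_pos'],st['ft_force'],st['ft_torque'],st['gripper_width'])
snap('wrist','w4.png')
E
```

```text
[ 0.5106 -0.013   0.1415] [-0.6479  4.1216 -1.6364] [ 1.3006  0.0439 -0.0484] 0.15297311481620016
```

View pics/w4.png

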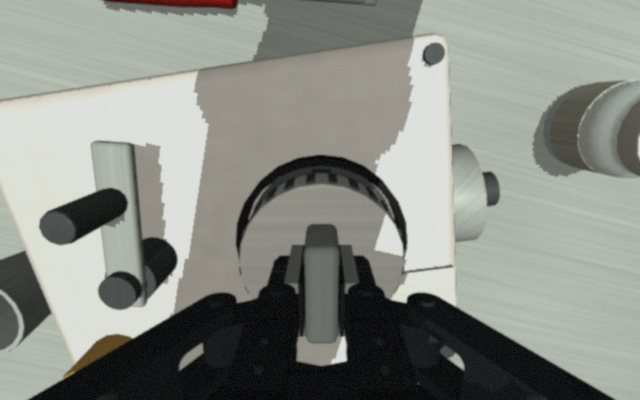

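Request:
arm_command([
  [0.0,[0.001,0.001,0],[0,0,0]],
  [0.0,[0,0,0],[0,0,0]],
])

```text
time: 7.55
tcp_pos: [0.5106, -0.0129, 0.1407]
tcp_rot: [0.436, 0.557, -0.557, -0.436]
ft_force: [0.6, 3.8, -1.5]
gripper_width: 0.155
```

Request:
arm_command([
  [0.0,[0,0.001,0],[0,0,0]],
  [0.0,[0,0,0],[0,0,0]],
])

```text
time: 7.75
tcp_pos: [0.5106, -0.013, 0.1398]
tcp_rot: [0.436, 0.557, -0.557, -0.436]
ft_force: [0.3, 3.5, 0.5]
gripper_width: 0.158
```

Request:
arm_command([
  [0.0,[0.001,0.001,0],[0,0,0]],
  [0.0,[0,0,0],[0,0,0]],
])

```text
time: 7.95
tcp_pos: [0.5106, -0.0128, 0.1389]
tcp_rot: [-0.436, -0.557, 0.557, 0.436]
ft_force: [-0.2, -0.4, 1.5]
gripper_width: 0.159
```

Request:
arm_command([
  [0.0,[0,0.001,0],[0,0,0]],
  [0.0,[0,0,0],[0,0,0]],
])

```text
time: 8.15
tcp_pos: [0.5106, -0.0128, 0.138]
tcp_rot: [-0.436, -0.557, 0.557, 0.436]
ft_force: [-0.8, -0.8, 3.9]
gripper_width: 0.157
```

```bash
python3 - <<'E'
from h import *
np.set_printoptions(precision=4,suppress=True)
st=sensors.state();print(st['tcp_pos'],st['ft_force'],st['ft_torque'],st['gripper_width'])
snap('wrist','w5.png')
E
```

```text
[ 0.5106 -0.0128  0.138 ] [-0.8144 -0.8189  3.8822] [0.0032 0.2421 0.0423] 0.1565925061936608
```

View pics/w5.png

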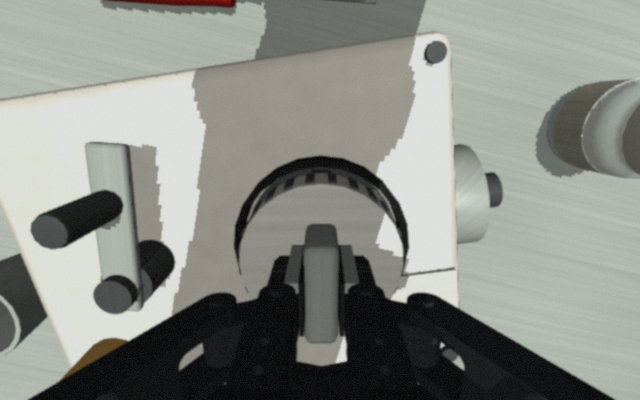

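Request:
arm_command([
  [0.0,[0,0,0],[0,1.5,0]],
  [0.0,[0,0,0],[0,1.5,0]],
  [0.0,[0,0,0],[0,0,0]],
])

```text
time: 8.5
tcp_pos: [0.5106, -0.0126, 0.1379]
tcp_rot: [-0.451, -0.545, 0.545, 0.451]
ft_force: [-1.7, -2.8, 5.2]
gripper_width: 0.155
```

Request:
arm_command([
  [0.0,[0,0,0],[0,1.5,0]],
  [0.0,[0,0,0],[0,1.5,0]],
  [0.0,[0,0,0],[0,0,0]],
])

```text
time: 8.8
tcp_pos: [0.5106, -0.0124, 0.1379]
tcp_rot: [-0.465, -0.533, 0.533, 0.465]
ft_force: [-0.2, -2.5, 6.0]
gripper_width: 0.157
```

Request:
arm_command([
  [0.0,[0,0,0],[0,1.5,0]],
  [0.0,[0,0,0],[0,1.5,0]],
  [0.0,[0,0,0],[0,0,0]],
])

```text
time: 9.1
tcp_pos: [0.5106, -0.0123, 0.138]
tcp_rot: [0.479, 0.52, -0.52, -0.479]
ft_force: [-0.3, -1.9, 4.7]
gripper_width: 0.153
```

```bash
python3 - <<'E'
from h import *
np.set_printoptions(precision=4,suppress=True)
st=sensors.state();print(st['tcp_pos'],st['ft_force'],st['ft_torque'],st['gripper_width'])
E
```

```text
[ 0.5106 -0.0123  0.138 ] [-0.3399 -1.8932  4.6768] [-0.2691  0.1849  0.0388] 0.1527333093309105
```

Request:
arm_command([
  [0.0,[0,0,0],[0,1.5,0]],
  [0.0,[0,0,0],[0,1.5,0]],
  [0.0,[0,0,0],[0,0,0]],
])

```text
time: 9.4
tcp_pos: [0.5106, -0.0121, 0.1379]
tcp_rot: [0.492, 0.508, -0.508, -0.492]
ft_force: [-0.8, -1.9, 4.3]
gripper_width: 0.156
```

Request:
arm_command([
  [0.0,[0,0,0],[0,1.5,0]],
  [0.0,[0,0,0],[0,1.5,0]],
  [0.0,[0,0,0],[0,0,0]],
])

```text
time: 9.7
tcp_pos: [0.5105, -0.012, 0.1377]
tcp_rot: [0.505, 0.495, -0.495, -0.505]
ft_force: [0.8, -0.0, 1.5]
gripper_width: 0.155
```

Request:
arm_command([
  [0.0,[0,0,0],[0,1.5,0]],
  [0.0,[0,0,0],[0,1.5,0]],
  [0.0,[0,0,0],[0,0,0]],
])

```text
time: 10.0
tcp_pos: [0.5105, -0.0118, 0.1377]
tcp_rot: [-0.518, -0.482, 0.481, 0.518]
ft_force: [2.8, 0.5, -0.7]
gripper_width: 0.154
```

Request:
arm_command([
  [0.0,[0,0,0],[0,1.5,0]],
  [0.0,[0,0,0],[0,1.5,0]],
  [0.0,[0,0,0],[0,0,0]],
])

```text
time: 10.3
tcp_pos: [0.5105, -0.0118, 0.1377]
tcp_rot: [-0.53, -0.468, 0.468, 0.53]
ft_force: [2.4, 1.2, -3.8]
gripper_width: 0.154
```

```bash
python3 - <<'E'
from h import *
np.set_printoptions(precision=4,suppress=True)
st=sensors.state();print(st['tcp_pos'],st['ft_force'],st['ft_torque'],st['gripper_width'])
snap('wrist','w6.png')
E
```

```text
[ 0.5105 -0.0118  0.1377] [ 2.3913  1.1644 -3.8137] [ 0.4976 -0.7464  0.0452] 0.15413183588665133
```

View pics/w6.png

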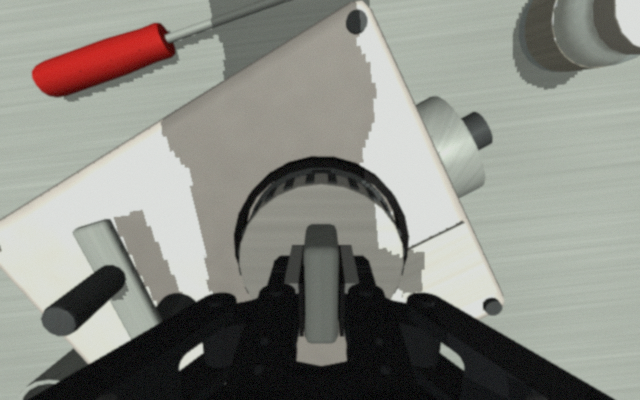

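Request:
arm_command([
  [0.0,[0,0.001,0],[0,0,0]],
  [0.0,[0,0,0],[0,0,0]],
])

```text
time: 10.55
tcp_pos: [0.5106, -0.0118, 0.137]
tcp_rot: [-0.53, -0.468, 0.468, 0.53]
ft_force: [2.3, 2.9, 0.9]
gripper_width: 0.157
```

Request:
arm_command([
  [0.0,[0,0.001,0],[0,0,0]],
  [0.0,[0,0,0],[0,0,0]],
])

```text
time: 10.75
tcp_pos: [0.5106, -0.0118, 0.1359]
tcp_rot: [-0.53, -0.468, 0.468, 0.53]
ft_force: [1.3, 2.7, 2.5]
gripper_width: 0.155
```

Request:
arm_command([
  [0.0,[0,0,0],[0,-1.5,0]],
  [0.0,[0,0,0],[0,-1.5,0]],
  [0.0,[0,0,0],[0,-1,0]],
])

```text
time: 11.05
tcp_pos: [0.5105, -0.012, 0.1358]
tcp_rot: [0.513, 0.487, -0.487, -0.513]
ft_force: [2.5, 3.2, 1.1]
gripper_width: 0.156
```

```bash
python3 - <<'E'
from h import *
np.set_printoptions(precision=4,suppress=True)
st=sensors.state();print(st['tcp_pos'],st['ft_force'],st['ft_torque'],st['joint_efforts'])
snap('side','s6.png')
im=cv2.imread('pics/s6.png')[140:275,240:410]
cv2.imwrite('pics/c6.png',cv2.resize(im,None,fx=4.4,fy=4.4,interpolation=2))
E
```

```text
[ 0.5105 -0.012   0.1358] [2.4557 3.1612 1.0964] [ 0.8968 -0.4939 -0.0403] [  1.2216 -51.8501   5.4164 -23.0646   0.9857   0.7642  -0.158 ]
```

View pics/c6.png

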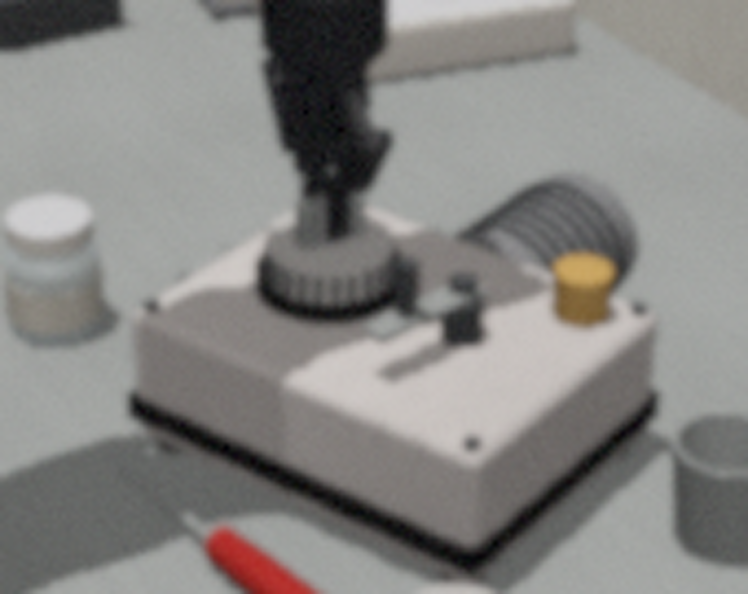

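Request:
arm_command([
  [0.0,[0,0,0],[0,-1.5,0]],
  [0.0,[0,0,0],[0,-1.5,0]],
])

```text
time: 11.3
tcp_pos: [0.5105, -0.0122, 0.1358]
tcp_rot: [0.5, 0.5, -0.5, -0.5]
ft_force: [2.9, 2.3, 1.3]
gripper_width: 0.155
```

```bash
python3 - <<'E'
from h import *
np.set_printoptions(precision=4,suppress=True)
st=sensors.state();print(st['tcp_pos'],st['ft_force'],st['ft_torque'],st['joint_efforts'])
E
```

```text
[ 0.5105 -0.0122  0.1358] [2.8661 2.3033 1.3206] [ 0.7602 -0.5705  0.0036] [  0.8471 -52.0414   5.1376 -23.0341   0.8077   0.8553  -0.5156]
```

Request:
arm_command([
  [0.0,[0,0,0],[0,-1.5,0]],
  [0.0,[0,0,0],[0,-1.5,0]],
])

```text
time: 11.5
tcp_pos: [0.5104, -0.0123, 0.1358]
tcp_rot: [0.487, 0.513, -0.513, -0.487]
ft_force: [2.1, 2.3, 0.9]
gripper_width: 0.155
```

```bash
python3 - <<'E'
from h import *
np.set_printoptions(precision=4,suppress=True)
st=sensors.state();print(st['tcp_pos'],st['ft_force'],st['ft_torque'],st['joint_efforts'])
E
```

```text
[ 0.5104 -0.0123  0.1358] [2.0916 2.3362 0.8624] [ 0.5972 -0.5594 -0.3188] [  0.3359 -52.226    4.4723 -23.0723   0.861    0.8929  -0.1808]
```

Request:
arm_command([
  [0.0,[0,0.001,0],[0,1.5,0]],
  [0.0,[0,0.001,0],[0,1.5,0]],
  [0.0,[0,0,0],[0,0,0]],
])

```text
time: 11.8
tcp_pos: [0.5105, -0.0121, 0.1336]
tcp_rot: [0.501, 0.499, -0.499, -0.501]
ft_force: [3.3, 1.9, -0.8]
gripper_width: 0.159
```

Request:
arm_command([
  [0.0,[0,0.001,0],[0,0,0]],
  [0.0,[0,0,0],[0,0,0]],
])

```text
time: 12.0
tcp_pos: [0.5104, -0.0122, 0.1327]
tcp_rot: [0.5, 0.5, -0.5, -0.5]
ft_force: [3.4, 1.9, -1.8]
gripper_width: 0.154
```

Request:
arm_command([
  [0.0,[0,0.001,0],[0,0,0]],
  [0.0,[0,0,0],[0,0,0]],
])

```text
time: 12.2
tcp_pos: [0.5104, -0.0121, 0.1317]
tcp_rot: [0.5, 0.5, -0.5, -0.5]
ft_force: [4.2, 1.7, -1.8]
gripper_width: 0.156
```

Low, constant force: sliding in mesh. Continue to the hard stop.

Request:
arm_command([
  [0.0,[0,0.001,0],[0,0,0]],
  [0.0,[0,0,0],[0,0,0]],
])

```text
time: 12.4
tcp_pos: [0.5104, -0.0121, 0.1307]
tcp_rot: [0.5, 0.5, -0.5, -0.5]
ft_force: [2.8, 1.4, -0.9]
gripper_width: 0.155
```

Request:
arm_command([
  [0.0,[0,0.001,0],[0,0,0]],
  [0.0,[0,0,0],[0,0,0]],
])

```text
time: 12.6
tcp_pos: [0.5105, -0.0121, 0.1301]
tcp_rot: [0.5, 0.5, -0.499, -0.5]
ft_force: [2.5, 1.5, 4.3]
gripper_width: 0.152
```

Request:
arm_command([
  [0.0,[0,0.001,0],[0,0,0]],
  [0.0,[0,0,0],[0,0,0]],
])

```text
time: 12.8
tcp_pos: [0.5106, -0.0121, 0.1299]
tcp_rot: [0.5, 0.5, -0.499, -0.5]
ft_force: [-1.2, 2.9, 16.3]
gripper_width: 0.16
```

Request:
arm_command([
  [0.0,[0,0,0],[0,0,0]],
  [0.0,[0,0,0],[0,0,0]],
  [0.05,[0,0,0],[0,0,0]],
  [0.05,[0,0,0],[0,0,0]],
  [0.05,[0,0,0],[0,0,0]],
  [0.05,[0,0,0],[0,0,0]],
  [0.05,[0,0,0],[0,0,0]],
  [0.05,[0,0,0],[0,0,0]],
])

```text
time: 13.6
tcp_pos: [0.5103, -0.0121, 0.1287]
tcp_rot: [-0.5, -0.5, 0.5, 0.5]
ft_force: [-0.5, 0.2, -0.1]
gripper_width: 0.585
```

Request:
arm_command([
  [0.05,[0,-0.02,0],[0,0,0]],
  [0.05,[0,-0.03,0],[0,0,0]],
  [0.05,[0,-0.03,0],[0,0,0]],
  [0.05,[0,-0.03,0],[0,0,0]],
  [0.05,[0,0,0],[0,0,0]],
  [0.05,[0,0,0],[0,0,0]],
])

```text
time: 14.2
tcp_pos: [0.5106, -0.012, 0.2392]
tcp_rot: [0.501, 0.5, -0.499, -0.5]
ft_force: [-0.9, -0.5, -0.0]
gripper_width: 0.588
```

```bash
python3 - <<'E'
from h import *
np.set_printoptions(precision=4,suppress=True)
st=sensors.state();print(st['tcp_pos'],st['ft_force'],st['ft_torque'],st['joints'])
snap('wrist','w7.png')
print([(x['location'],x['confidence']) for n in ['knob_grip','keeper_handle'] for x in vision.find_in('wrist',n)[:1]])
snap('side','s7.png')
im=cv2.imread('pics/s7.png')[140:275,240:410]
cv2.imwrite('pics/c7.png',cv2.resize(im,None,fx=4.4,fy=4.4,interpolation=2))
E
```

```text
[ 0.5106 -0.012   0.2392] [-0.8963 -0.4727 -0.0023] [-0.0205 -0.0108  0.0701] [-0.3362  0.24    0.3154  1.8569 -0.0851  1.0564  1.582 ]
[([0.5027, -0.0099, 0.1237], 0.79), ([0.5088, -0.1087, 0.1364], 0.86)]
```

View pics/w7.png

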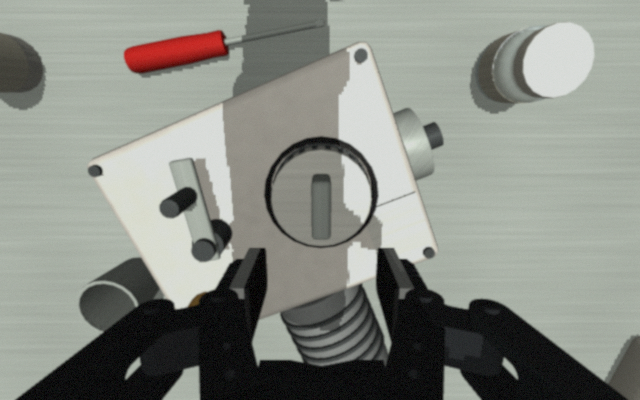

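View pics/c7.png

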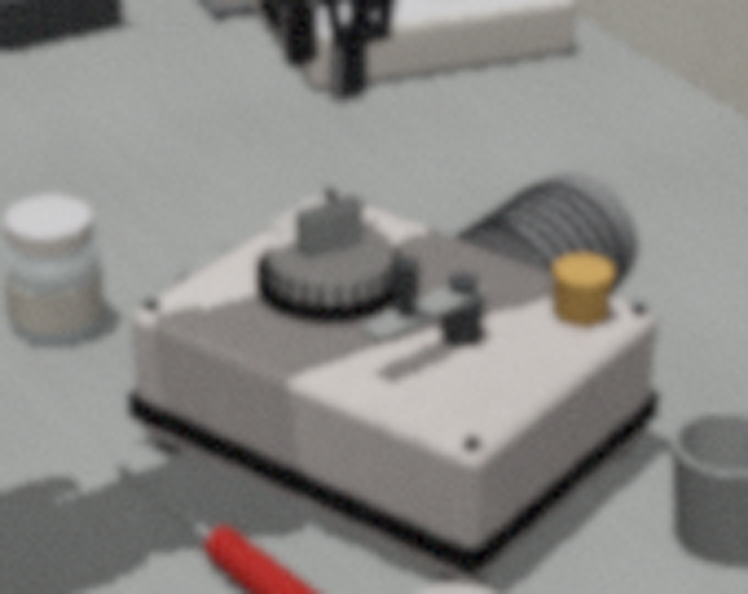

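```bash
python3 - <<'E'
from h import *
np.set_printoptions(precision=4,suppress=True)
im=cv2.imread('pics/w7.png')[140:280,130:260]
cv2.imwrite('pics/c8.png',cv2.resize(im,None,fx=5,fy=4.2,interpolation=2))
print(onz('wrist',(168,209),.17),onz('wrist',(203,250),.14))
m=vision.capture('wrist');r=vision.regions_of('wrist','keeper_handle');
for x in r: ys,xs=np.nonzero(x['mask']);print(x['confidence'],xs.min(),xs.max(),ys.min(),ys.max())
E
```

```text
[ 0.5052 -0.1114  0.17  ] [ 0.548  -0.1029  0.14  ]
0.76 158 219 160 264
```

View pics/c8.png

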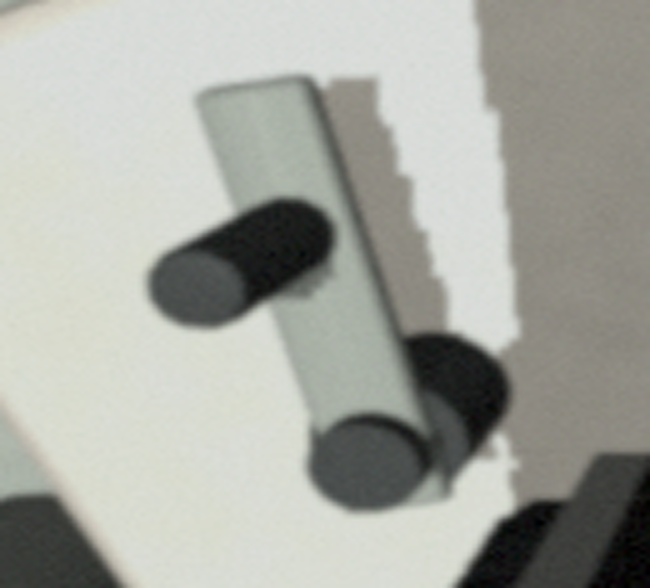

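```bash
python3 - <<'E'
from h import *
np.set_printoptions(precision=4,suppress=True)
print(goal([.505,-.1108,.205],100.5)[:2])
E
```

```text
(array([-0.0987,  0.033 ,  0.0047]), [array([ -0.0915, -10.5886,  -0.0072]), array([  0.0107, 169.4113,  -0.1357])])
```

Request:
arm_command([
  [0.04,[-0.0247,0.006,0.0012],[0,0,0]],
  [0.04,[-0.0247,0.009,0.0012],[0,0,0]],
  [0.04,[-0.0247,0.009,0.0012],[0,0,0]],
  [0.04,[-0.0247,0.009,0.0012],[0,0,0]],
  [0.04,[0,0,0],[0,-5.3,0]],
  [0.04,[0,0,0],[0,-5.3,0]],
  [0.04,[0,0,0],[0,0,0]],
])

```text
time: 15.2
tcp_pos: [0.5052, -0.1112, 0.2053]
tcp_rot: [-0.452, -0.544, 0.544, 0.452]
ft_force: [-0.0, 1.3, 1.3]
gripper_width: 0.466
```

```bash
python3 - <<'E'
from h import *
np.set_printoptions(precision=4,suppress=True)
st=sensors.state();print(st['tcp_pos'],st['ft_force'],st['ft_torque'],st['joints'])
snap('wrist','w9.png')
for X in ([.505,-.1108,.17],[.548,-.103,.14]): print(proj('wrist',X,st))
E
```

```text
[ 0.5052 -0.1112  0.2053] [-0.0125  1.3254  1.2706] [ 0.0325 -0.0041  0.0028] [-0.1394  0.2876  0.32    1.8875 -0.1072  0.984   1.9831]
[320.622  233.4442]
[320.4025 276.5246]
```

View pics/w9.png

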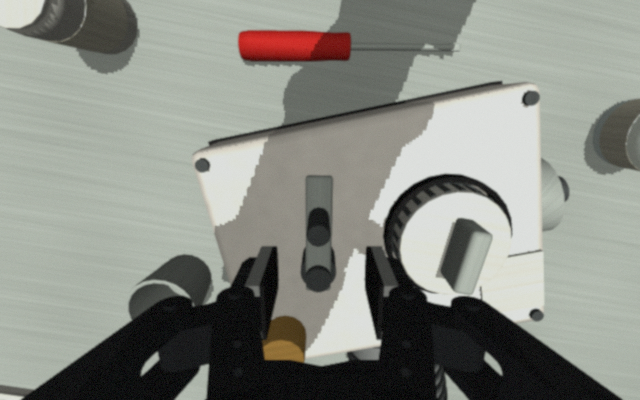

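Request:
arm_command([
  [0.04,[-0.0005,0.02,0],[0,0,0]],
  [0.04,[0,0.02,0],[0,0,0]],
  [0.04,[0,0.014,0],[0,0,0]],
  [0.04,[0,0.009,0],[0,0,0]],
  [0.04,[0,0,0],[0,0,0]],
  [0.0,[0,0,0],[0,0,0]],
  [0.0,[0,0,0],[0,0,0]],
  [0.0,[0,0,0],[0,0,0]],
  [0.0,[0,0,0],[0,0,0]],
  [0.0,[0,0,0],[0,0,0]],
  [0.0,[0,0,0],[0,0,0]],
], squeeze=20)

```text
time: 16.35
tcp_pos: [0.506, -0.1116, 0.1435]
tcp_rot: [0.453, 0.544, -0.543, -0.452]
ft_force: [-1.3, -1.0, 6.0]
gripper_width: 0.152
```

```bash
python3 - <<'E'
from h import *
np.set_printoptions(precision=4,suppress=True)
st=sensors.state();print(st['tcp_pos'],st['ft_force'],st['ft_torque'],st['gripper_width'])
snap('wrist','w10.png')
E
```

```text
[ 0.506  -0.1116  0.1435] [-1.3082 -1.0366  6.0189] [-0.1678  0.2638 -0.0678] 0.1521022094846787
```

View pics/w10.png

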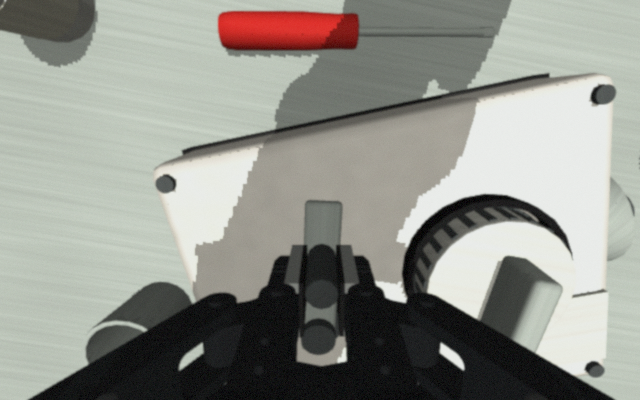

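Request:
arm_command([
  [0.0,[0,-0.0015,0],[0,0,0]],
  [0.0,[0.0039,0,-0.0002],[0,5,0]],
  [0.0,[0.0039,0,-0.0002],[0,5,0]],
  [0.0,[0.0039,0,-0.0002],[0,5,0]],
  [0.0,[0.0039,0,-0.0002],[0,5,0]],
  [0.0,[0,0,0],[0,0,0]],
])

```text
time: 17.0
tcp_pos: [0.5065, -0.0955, 0.1438]
tcp_rot: [0.541, 0.456, -0.456, -0.54]
ft_force: [7.1, -1.4, -11.0]
gripper_width: 0.151
```

Request:
arm_command([
  [0.0,[0.0039,0,-0.0002],[0,5,0]],
  [0.0,[0.0039,0,-0.0002],[0,5,0]],
  [0.0,[0.0039,0,-0.0002],[0,5,0]],
  [0.0,[0.0039,0,-0.0002],[0,5,0]],
  [0.0,[0,0,0],[0,0,0]],
])

```text
time: 17.5
tcp_pos: [0.5122, -0.0813, 0.1438]
tcp_rot: [0.612, 0.356, -0.355, -0.61]
ft_force: [7.3, -3.3, -12.5]
gripper_width: 0.151
```

```bash
python3 - <<'E'
from h import *
np.set_printoptions(precision=4,suppress=True)
st=sensors.state();print(st['tcp_pos'],st['ft_force'],st['ft_torque'],st['gripper_width'])
p=np.array([.548,-.103]);d=st['tcp_pos'][:2]-p;print(np.linalg.norm(d),np.degrees(np.arctan2(d[1],d[0])))
snap('wrist','w11.png')
E
```

```text
[ 0.5122 -0.0813  0.1438] [  7.2616  -3.2781 -12.4996] [-0.5725 -1.643  -0.0231] 0.15136409136666987
0.04190533988247456 148.75434098314676
```

View pics/w11.png

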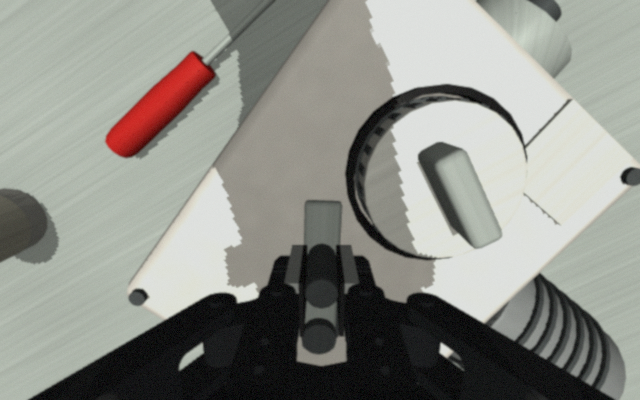

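Request:
arm_command([
  [0.0,[0.0039,0.0012,-0.001],[0,5,0]],
  [0.0,[0.0039,0,-0.0008],[0,5,0]],
  [0.0,[0.0039,0,-0.0002],[0,5,0]],
  [0.0,[0.0039,0,-0.0002],[0,5,0]],
  [0.0,[0,0,0],[0,0,0]],
])

```text
time: 18.05
tcp_pos: [0.5228, -0.0693, 0.1435]
tcp_rot: [0.664, 0.245, -0.244, -0.663]
ft_force: [-0.4, 1.0, 5.3]
gripper_width: 0.156
```

Request:
arm_command([
  [0.0,[0.0039,0,-0.0002],[0,5,0]],
  [0.0,[0.0039,0,-0.0002],[0,5,0]],
  [0.0,[0,0,0],[0,0,0]],
])

```text
time: 18.35
tcp_pos: [0.5293, -0.065, 0.1435]
tcp_rot: [0.682, 0.187, -0.186, -0.682]
ft_force: [1.3, 1.0, 5.5]
gripper_width: 0.148
```

```bash
python3 - <<'E'
from h import *
np.set_printoptions(precision=4,suppress=True)
st=sensors.state();print(st['tcp_pos'],st['ft_force'],st['ft_torque'],st['gripper_width'])
snap('wrist','w12.png')
E
```

```text
[ 0.5293 -0.065   0.1435] [1.325  0.9785 5.5169] [ 0.2094 -0.1822 -0.0392] 0.14770774075077803
```

View pics/w12.png

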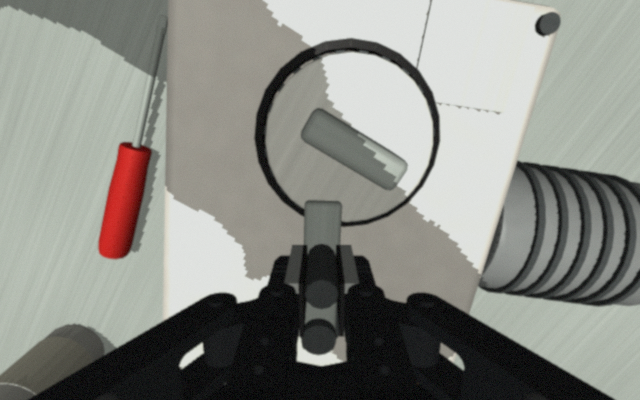

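Request:
arm_command([
  [0.0,[0.0024,0,-0.0001],[0,3,0]],
  [0.0,[0.0024,0,-0.0001],[0,3,0]],
  [0.0,[0,0,0],[0,0,0]],
])

```text
time: 18.7
tcp_pos: [0.5333, -0.063, 0.1435]
tcp_rot: [-0.691, -0.151, 0.15, 0.691]
ft_force: [0.1, 2.0, 5.8]
gripper_width: 0.156
```

Request:
arm_command([
  [0.0,[0.0016,0,0],[0,2,0]],
  [0.0,[0,0,0],[0,0,0]],
])

```text
time: 18.9
tcp_pos: [0.534, -0.0627, 0.1434]
tcp_rot: [-0.693, -0.139, 0.139, 0.693]
ft_force: [-2.7, -0.3, 6.4]
gripper_width: 0.152
```

Request:
arm_command([
  [0.0,[0.0016,0,0],[0,2,0]],
  [0.0,[0,0,0],[0,0,0]],
])

```text
time: 19.1
tcp_pos: [0.5343, -0.0629, 0.1433]
tcp_rot: [-0.696, -0.125, 0.127, 0.696]
ft_force: [-6.3, -2.3, 10.2]
gripper_width: 0.153
```

```bash
python3 - <<'E'
from h import *
np.set_printoptions(precision=4,suppress=True)
st=sensors.state();print(st['tcp_pos'],st['ft_force'],st['ft_torque'],st['gripper_width'])
print(R.from_quat(st['tcp_rot']).as_matrix()[:,0])
snap('wrist','w13.png')
E
```

```text
[ 0.5343 -0.0629  0.1433] [-6.2829 -2.2924 10.2244] [-0.474   1.3389  0.1256] 0.1534006425073261
[ 0.9362  0.3514 -0.0021]
```

View pics/w13.png

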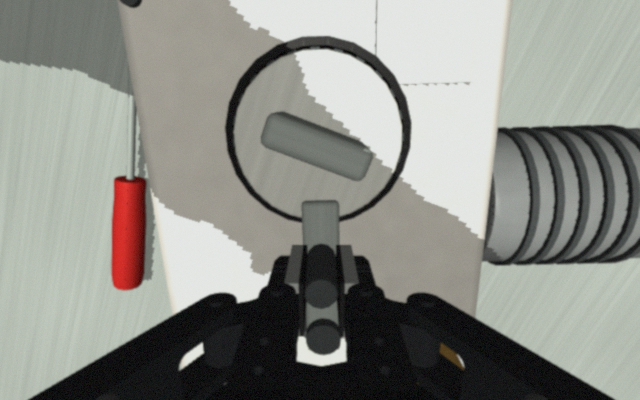

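Request:
arm_command([
  [0.0,[-0.0012,0,0],[0,0,0]],
  [0.04,[0,0,0],[0,0,0]],
  [0.04,[0,0,0],[0,0,0]],
  [0.04,[0,0,0],[0,0,0]],
  [0.04,[0,0,0],[0,0,0]],
  [0.04,[0,0,0],[0,0,0]],
  [0.04,[0,-0.02,0],[0,0,0]],
  [0.04,[0,-0.03,0],[0,0,0]],
  [0.04,[0,-0.03,0],[0,0,0]],
  [0.04,[0,-0.03,0],[0,0,0]],
  [0.04,[0,0,0],[0,0,0]],
  [0.04,[0,0,0],[0,0,0]],
])

```text
time: 20.35
tcp_pos: [0.5347, -0.0624, 0.2534]
tcp_rot: [-0.696, -0.127, 0.126, 0.696]
ft_force: [-0.9, -0.2, -0.6]
gripper_width: 0.469
```

```bash
python3 - <<'E'
from h import *
np.set_printoptions(precision=4,suppress=True)
st=sensors.state();print(st['tcp_pos'],st['ft_force'],st['ft_torque'],st['gripper_width'])
snap('wrist','w14.png');snap('side','s14.png')
im=cv2.imread('pics/s14.png')[140:275,240:410]
cv2.imwrite('pics/c14.png',cv2.resize(im,None,fx=4.4,fy=4.4,interpolation=2))
E
```

```text
[ 0.5347 -0.0624  0.2534] [-0.9271 -0.2366 -0.6389] [ 0.0297 -0.003   0.0138] 0.4687855431864333
```

View pics/w14.png

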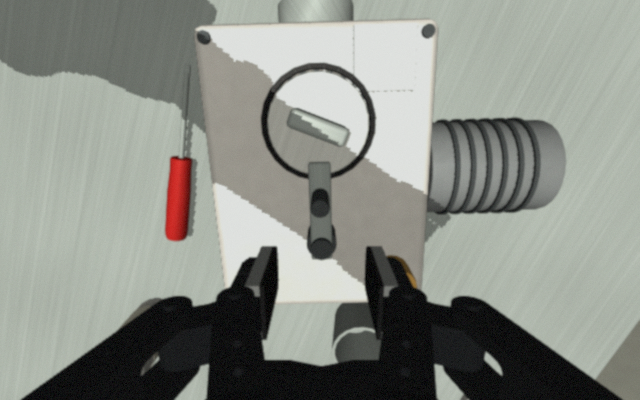

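View pics/c14.png

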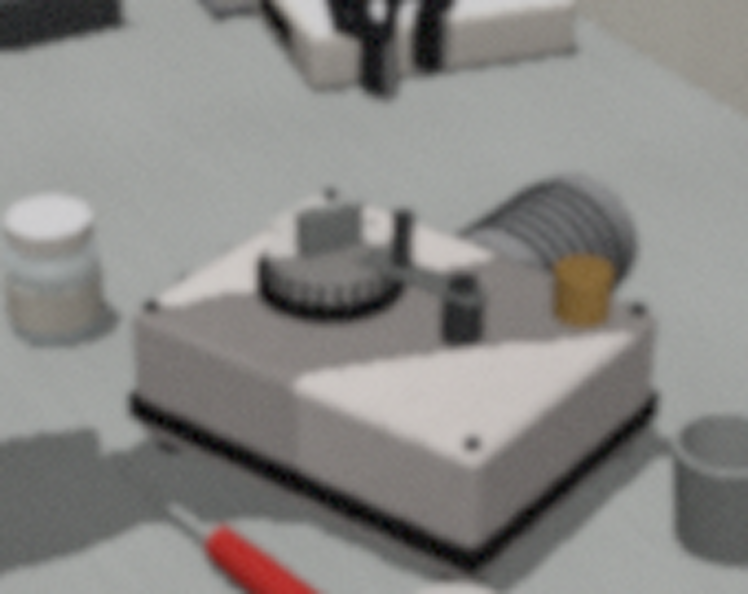

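The keeper lies over the drum rim and points along the unit's centreline at the spindle. The knob is down, the gripper is clear, and the bystanders are where they were. I'm handing in.

```bash
python3 -c "
from cell import robot; print(robot.finish_job())"
```

```text
the job is handed in; nothing more can be done
None
```

The knob is in gear and fully home, the keeper arm is swung over its drum, and the robot has let go. I handed the job in at about 20 s.

**Meshing:**
- I gripped the bar and eased the knob down in 1 mm steps until the teeth met.
- I then rocked it about 21° clockwise and 10° back. The push force fell, and at the end of the back turn the torque was about 0.32 N m, which matches being in mesh.
- From there it slid down at low force and hit the hard stop with the TCP at 0.130 m, about 17 mm below where it was gripped. The push read 16 N against the stop, with the teeth already meshed. I read at most about 6 N while tooth was on tooth.

**Keeper:** I gripped the pin at 20 N and carried it about 80° round its arc until it met the stop. The last wrist picture shows the arm pointing at the spindle, with its end over the drum rim.

**Last checks:**
- The force on the gripper was about 1 N, within its resting noise, and the fingers stood 0.253 m up, clear of everything.
- The weight, screwdriver, jar and cup looked unmoved in the last pictures. I did not re-check the brush, collar or can, but the arm never went near them.

**What disagreed:**
- The spindle's x position came out near 0.505 m from the top camera and 0.512 m from the wrist camera. I used 0.5105 m and felt only a few newtons sideways.
- The vertical force reading drifted by a few newtons while I held a part, so I judged meshing from changes in force plus the torque.

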